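Socket back into its hole of the graded rack

TASK

Put the loose steel socket back into the wooden socket rack: stand it in the hole bored for its diameter, the smallest of the four holes that it goes into, upright and right down on the bottom of the hole, and let go of it.

Things in the scene. Friction and masses are not known exactly. Their poses are not given: they have to be found in the camera images.
- socket_centre (a point): Centre of the loose deep socket: a plain dark steel cylinder, 32 mm in diameter, 90 mm tall, 0.17 to 0.35 kg, its lowest 6 mm tapering to 22 mm, with a black square recess in its top. It stands upright on the table; this point is 45 mm above its foot, z up its axis. Gripped across near its top, the fingers stay clear of the rack as it goes in.
- rack: Wooden block 236 x 86 x 40 mm high, fixed on the table, turned any way. Origin: centre of its underside; x runs along its one row of round holes from smallest to largest, z up. Holes on y = 0: x = -90 mm (28 mm wide), -45 mm (38 mm), +10 mm (48 mm), +75 mm (58 mm); each empty, 30 mm deep (floor 10 mm above the table), bored 6 mm wider than the socket it is for.
Not all that is in view belongs to the job. Leave any pink or yellow look-alike of the part that bears socket_centre alone.

How it is judged:
By the outcome, as a careful person would: the job done as asked, in the order asked, and still so for the second after the job is handed in, with the robot touching nothing.
It also fails if it takes over 38 s, if anything falls off the work surface, if the arm or the gripper's body presses on something with over 40 N, if the wrist force passes 120 N, or if a joint passes its speed limit or range.

ROBOT

A 6-joint arm with a two-finger parallel gripper is mounted at the origin on a cart in front of the work surface, level with it; the furniture and walls round the work are solid. World frame = base frame: x ahead of the robot, y to its left, z up, the work surface at z = 0. Lengths are in m, angles in rad, forces in N, time in s.
With the tool pointing down it reaches from about 0.2 to 0.875 m from the base axis. Payload 3.4 kg.
Tool frame: the origin (TCP) lies midway between the tips of the shut fingers; the grasp point (between the pads) lies env.grasp_offset behind it (env.grasp_offset is the distance from the TCP to the grasp point, in m); z points along the fingers, y is the line along which they close (so a half turn about z gives the same grasp; the last joint's range is limited). The gripper opens to 94 mm and grips with 3 to 60 N. Pads are 16 mm wide; open, the fingers measure 119 mm over their backs; the gripper's body (75 mm by 177 mm) begins 78 mm behind the grasp point.
Start: joints at [-1.469, 0.276, 1.505, -0, 1.361, -0.121], TCP at [0.127, -0.561, 0.205] pointing down, gripper open.
Joint ranges: [-2.89, 2.89], [-0.75, 2.08], [0.22, 2.7], [-1.18, 4.32], [0.11, 2.71], [-2.7, 2.7]. Speed limits (rad/s): [2.57, 2.57, 3.14, 3.14, 3.14, 3.14].

INTERFACE

Orientations are given as a unit quaternion [x, y, z, w].
In Python, from bench import env gives the robot as it stands.
- The arm moves only by the shell command python3 -m jog 'ROWS'. ROWS is JSON, a list of rows, each an object of numbers: "jaw": the finger opening in mm, from 0 to 94; "tx", "ty", "tz": the shift along the tool's x, y, z in mm; "rx", "ry", "rz": the turn, a rotation vector about the tool's x, y, z in degrees. In form: [{"jaw": .., "tx": .., "ty": .., "tz": .., "rx": .., "ry": .., "rz": ..}, ...]. A call has 1 to 8 rows; each row shifts and turns the commanded pose from where the row before left it, along the tool's axes as they then stand; what a row does not reach is not made up. A row lasts 1/8 s, in which the tool goes at most 62.5 mm and 10.7 degrees, less where a joint would pass 70% of its speed; a pose out of reach is approached as far as the arm can. A call is refused whole if a number of a shift passes 62.5 or a number of a turn 10.7, either way. A call with a gripper value outside its range is refused whole. The fingers move at their own pace and stop on an object; the grip force is fixed at half the most. Time passes only in rows, so rows that do not move let the fingers close. It gives the time, the measured TCP pose, the force, the opening and the grip force at its end, in the units of the state.
- env.sense(): the state, without advancing time (a new reading comes with each control period).
- env.get_image(name): name is "scene" or "side" or "wrist"; returns (picture, depth): 400x640x3 uint8, blue, green, red; 400x640 float32, m along the optical axis (not along the pixel's ray), 0 where there is no reading.
- env.camera_info(name): a dict with "intrinsics" (3x3 intrinsics, pixels), "D" ([k1, k2, p1, p2, k3] as OpenCV has them; the pictures are not rectified), "xyz" and "orientation" of the camera in the world; the wrist camera has in their place "tool_from_camera" (4x4, takes a point from camera to tool coordinates, whose origin is the TCP and whose axes are the flange's). Camera axes: x right, y up, looking along -z (the intrinsics and any distortion apply to the point x, -y, -z); pixel columns grow to the right and rows downward; lengths in m; the calibration is good to about 2 mm. A picture is of the moment at which its call begins: read the wrist's pose just before it. camera_info takes no time and is no camera call.
- env.close_job(): hands the job in; it is judged then, once.
The state is a dict: "t": time; "q": joint angles; "joint_vel": joint speeds; "joint_efforts": joint torques, N m; "position": TCP position; "eef_rot": TCP orientation; "wrist_force": force on the tool from outside, world axes, zero at the start; "torque": the same for the moment, N m; "opening": finger opening in m; "gripper_force": force on a finger pad.
Only numpy, scipy, OpenCV 4.12 (cv2) and the standard library are available. Lean on these libraries where they do the work, as an engineer would, in place of code of your own. Each camera call takes 0.05 s, during which the arm holds its last target. There are 200 camera calls.

## Working session

There is one attempt and no reset: what is moved stays moved. The work goes in short steps, Python scripts to look and compute and a shell command to move; the robot and the scene stay as the last step left them, time stands still between calls to the robot, and variables do not carry over. Pictures are saved under pics/ and viewed, at most 10 in all, crops included, and the job is handed in when it is done.

```bash
mkdir -p pics
python3 - <<'E'
from bench import env
import cv2,numpy as np
for n in("scene","side"):
    p,d=env.get_image(n);cv2.imwrite(f"pics/{n}1.png",p);np.save(f"pics/{n}1.npy",d);c=env.camera_info(n);print({k:np.round(v,4).tolist() for k,v in c.items() if k!='name'})
print(env.grasp_offset,env.sense())
print(env.camera_info("wrist"))
E
```

```text
{'intrinsics': [[396.9267, 0.0, 320.6419], [0.0, 396.9267, 203.6143], [0.0, 0.0, 1.0]], 'D': [-0.0205, 0.0, 0.0, 0.0, 0.0], 'xyz': [0.142, 0.6238, 0.599], 'orientation': [-0.1252, 0.4557, 0.8562, -0.2087]}
{'intrinsics': [[488.7597, 0.0, 316.1365], [0.0, 488.7597, 205.1152], [0.0, 0.0, 1.0]], 'D': [0.0283, 0.0, 0.0, 0.0, 0.0], 'xyz': [0.4875, -1.2213, 0.6808], 'orientation': [0.519, -0.0071, -0.0065, 0.8547]}
0.0188 {'t': 0.1, 'q': array([-1.46901957e+00,  2.76480603e-01,  1.50600294e+00, -3.71391284e-06,
        1.36068852e+00, -1.21012091e-01]), 'joint_vel': array([-0.00053585, -0.00266644, -0.00468463, -0.00033633, -0.00021598,
        0.00106099]), 'joint_efforts': array([ 1.21844561e-03, -4.05457377e+01, -2.37780797e+01,  7.04229902e-02,
        2.99512222e-02, -4.72456838e-05]), 'position': array([ 0.12698088, -0.56028115,  0.20472184]), 'eef_rot': array([ 9.93801701e-01,  1.11164542e-01,  5.77927809e-06, -7.89686431e-04]), 'wrist_force': array([ 0.64289037, -0.28663008, -0.00538625]), 'torque': array([-0.00418915, -0.04899945, -0.02007343]), 'gripper_force': 0.0, 'opening': 0.09397574373643858}
{'intrinsics': array([[279.69047687,   0.        , 318.83370479],
       [  0.        , 279.69047687, 198.87011074],
       [  0.        ,   0.        ,   1.        ]]), 'D': array([-0.02516982,  0.        ,  0.        ,  0.        ,  0.        ]), 'tool_from_camera': array([[ 4.02001821e-04,  9.66658652e-01,  2.56068133e-01,
         7.36772159e-02],
       [ 9.99999825e-01, -2.77530507e-04, -5.22222279e-04,
        -1.59341557e-05],
       [-4.33743965e-04,  2.56068299e-01, -9.66658594e-01,
        -1.78574482e-01],
       [ 0.00000000e+00,  0.00000000e+00,  0.00000000e+00,
         1.00000000e+00]])}
```

View pics/scene1.png

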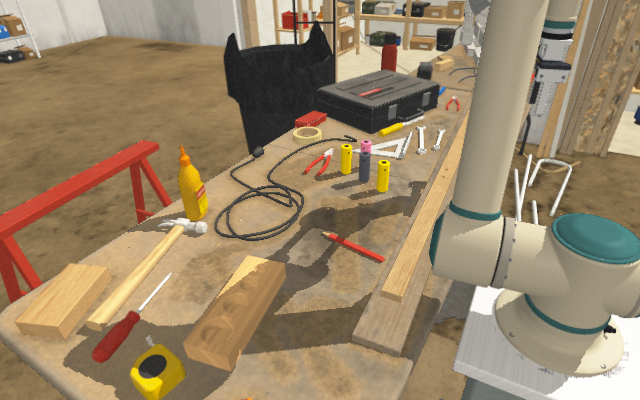

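View pics/side1.png

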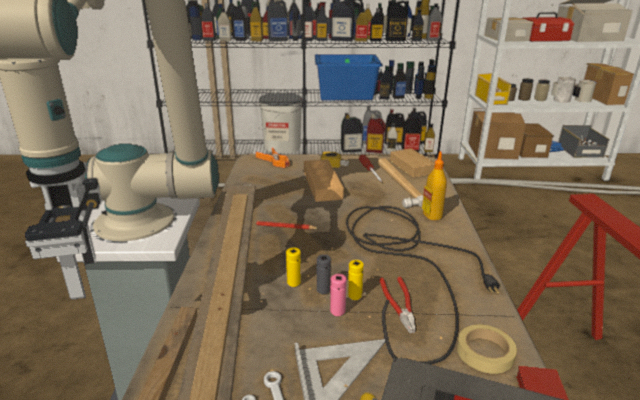

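Scene picture: the dark socket is at about (364,167), with yellow look-alikes at (346,159) and (383,176) and a pink one at (366,150). The rack is at (237,310). Side picture: dark socket (324,275), yellow (293,267) and (356,280), pink (338,295), rack (323,181). The only dark steel cylinder is the middle one, so I choose that and check it in a close crop.

```bash
cat > h.py <<'E'
from bench import env
import cv2,numpy as np
from scipy.spatial.transform import Rotation as R
def cam(n,s=None):
    c=env.camera_info(n);K=np.array(c["intrinsics"]);D=np.array(c["D"])
    if n=="wrist":
        s=s or env.sense();T=np.eye(4);T[:3,:3]=R.from_quat(s["eef_rot"]).as_matrix();T[:3,3]=s["position"]
        T=T@np.array(c["tool_from_camera"]);return K,D,T[:3,3],T[:3,:3]
    return K,D,np.array(c["xyz"]),R.from_quat(c["orientation"]).as_matrix()
def rays(C,px):
    K,D,o,M=C;u=cv2.undistortPoints(np.float64(px).reshape(-1,1,2),K,D)[:,0]
    return np.c_[u[:,0],-u[:,1],-np.ones(len(u))]@M.T
def plane(C,px,z):
    r=rays(C,px);return C[2]+r*((z-C[2][2])/r[:,2])[:,None]
def cloud(C,d):
    v,u=np.nonzero(d>0);r=rays(C,np.c_[u,v]);return C[2]+r*d[v,u][:,None],np.c_[u,v]
E
python3 - <<'E'
from h import *
for n,b in (("scene",(330,125,410,205)),("side",(280,240,375,325))):
    C=cam(n);p=cv2.imread(f"pics/{n}1.png");d=np.load(f"pics/{n}1.npy")
    P,uv=cloud(C,d);hs=cv2.cvtColor(p,cv2.COLOR_BGR2HSV)[uv[:,1],uv[:,0]].astype(int)
    inb=(uv[:,0]>b[0])&(uv[:,0]<b[2])&(uv[:,1]>b[1])&(uv[:,1]<b[3])&(P[:,2]>.02)&(P[:,2]<.12)
    for nm,m in (("yel",(hs[:,0]>20)&(hs[:,0]<35)&(hs[:,1]>150)),("pink",(hs[:,0]>145)&(hs[:,1]>80)),("dark",(hs[:,1]<80)&(hs[:,2]<110))):
        q=(inb&m).astype(bool);im=np.zeros(p.shape[:2],np.uint8);im[uv[q,1],uv[q,0]]=1
        k,L,st,ce=cv2.connectedComponentsWithStats(im)
        for i in range(1,k):
            if st[i,4]>60:
                s=q&(L[uv[:,1],uv[:,0]]==i);A=P[s]
                v=A[:,:2].mean(0)-C[2][:2];v/=np.linalg.norm(v)
                w=A[:,:2]@np.array([-v[1],v[0]]);print(n,nm,st[i],A.mean(0).round(3),"centre~",(A[:,:2].mean(0)+v*.0125).round(4),"w",np.ptp(w).round(3),"ztop",A[:,2].max().round(3))
    # rack top
    m=(P[:,2]>.033)&(P[:,2]<.047)&(hs[:,0]<25)&(hs[:,1]>60)
    im=np.zeros(p.shape[:2],np.uint8);im[uv[m,1],uv[m,0]]=255;k,L,st,ce=cv2.connectedComponentsWithStats(im)
    for i in range(1,k):
        if st[i,4]>150:
            A=P[m&(L[uv[:,1],uv[:,0]]==i)];print(n,st[i],A.mean(0).round(3),cv2.minAreaRect(np.float32(A[:,:2]*1000)))
p=cv2.imread("pics/scene1.png")
a=cv2.resize(p[250:375,180:295],None,fx=4.4,fy=4.4,interpolation=2)[:550,:500]
b=cv2.resize(p[130:205,330:400],None,fx=4,fy=4,interpolation=2)
o=np.zeros((560,790,3),np.uint8);o[:a.shape[0],:a.shape[1]]=a;o[:b.shape[0],505:505+b.shape[1]]=b;cv2.imwrite("pics/crop1.png",o)
E
```

```text
scene yel [378 126  22   8  79] [ 0.573 -0.669  0.025] centre~ [ 0.5769 -0.6811] w 0.074 ztop 0.03
scene yel [341 144  11  26 257] [ 0.588 -0.342  0.06 ] centre~ [ 0.5937 -0.3532] w 0.03 ztop 0.093
scene yel [377 160  13  28 299] [ 0.453 -0.292  0.061] centre~ [ 0.4572 -0.3036] w 0.031 ztop 0.092
scene pink [361 140  10  14 113] [ 0.547 -0.394  0.081] centre~ [ 0.5519 -0.4057] w 0.028 ztop 0.094
scene dark [359 126  26   5  76] [ 0.632 -0.655  0.026] centre~ [ 0.6364 -0.6666] w 0.092 ztop 0.039
scene dark [359 152  11  26 250] [ 0.52  -0.319  0.058] centre~ [ 0.5245 -0.3302] w 0.03 ztop 0.093
scene [ 381  110   89  189 3153] [ 0.299 -0.199  0.039] ((307.4601745605469, -421.02252197265625), (42.65568542480469, 1041.6549072265625), 2.1438956260681152)
scene [ 183  255  102  105 3447] [0.534 0.251 0.04 ] ((537.521728515625, 241.3812255859375), (89.06153869628906, 238.77183532714844), 9.347441673278809)
scene [  15  264   93   65 2793] [0.855 0.392 0.038] ((860.2850341796875, 385.9010009765625), (92.321044921875, 162.05807495117188), 20.847257614135742)
scene [132 343  50  40 727] [0.571
[... 258 characters left out ...]
0.06 ] centre~ [ 0.5928 -0.3497] w 0.031 ztop 0.091
side pink [330 274  17  36 497] [ 0.55  -0.413  0.061] centre~ [ 0.5515 -0.401 ] w 0.034 ztop 0.092
side dark [317 255  14  34 434] [ 0.523 -0.341  0.061] centre~ [ 0.5235 -0.3284] w 0.029 ztop 0.091
side [391 149  44  20 387] [0.861 0.376 0.035] ((860.2763671875, 380.15203857421875), (91.50213623046875, 163.56253051757812), 20.7657470703125)
side [304 160  40  32 641] [0.54  0.221 0.037] ((537.32470703125, 242.0479736328125), (87.63616943359375, 247.57862854003906), 9.489805221557617)
side [ 190  194   58  206 4087] [ 0.307 -0.399  0.036] ((302.1684875488281, -281.0920715332031), (44.535484313964844, 760.2300415039062), 2.1659395694732666)
```

View pics/crop1.png

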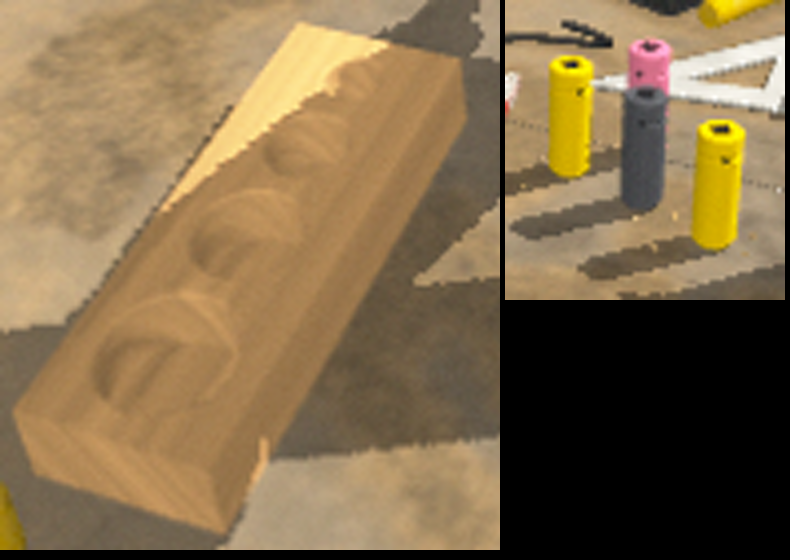

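The crop confirms the loose dark socket is the middle cylinder (scene 364,167), between two yellow ones and in front of a pink one. The rack's smallest hole is at the far, shadowed end (scene 262,270), so rack x points roughly along +y. I'll go above the socket with the fingers turned to clear its neighbours.

```bash
python3 -m jog '[{"tx":55,"ty":-17,"jaw":75},{"tx":55,"ty":-17},{"tx":55,"ty":-17},{"tx":55,"ty":-17},{"tx":55,"ty":-17},{"tx":55,"ty":-17},{"tx":55,"ty":-17},{"tx":53,"ty":-17}]' && python3 -m jog '[{"rz":10},{"rz":10},{"rz":10},{"rz":10},{}]'
python3 - <<'E'
from h import *
s=env.sense();p,d=env.get_image("wrist");cv2.imwrite("pics/w1.png",p);np.save("pics/w1.npy",d)
C=cam("wrist",s);P,uv=cloud(C,d)
m=(P[:,2]>.083)&(P[:,2]<.1)
im=np.zeros(p.shape[:2],np.uint8);im[uv[m,1],uv[m,0]]=1;k,L,st,ce=cv2.connectedComponentsWithStats(im)
for i in range(1,k):
    if st[i,4]>60:
        A=P[m&(L[uv[:,1],uv[:,0]]==i)];c,r=cv2.minEnclosingCircle(np.float32(A[:,:2]*1000));print(st[i],p[L==i].mean(0).round(),np.round(c,1),round(r,1),A[:,2].mean().round(4))
M=R.from_quat(s["eef_rot"]).as_matrix();print(s["position"],M.round(4))
E
```

```text
[ 0.12698088 -0.56028115  0.20472184] [[ 9.753e-01  2.210e-01 -2.000e-04]
 [ 2.210e-01 -9.753e-01  1.600e-03]
 [ 2.000e-04 -1.600e-03 -1.000e+00]]schema error: expected keys jaw, tx, ty, tz, rx, ry, rz
```

View pics/w1.png

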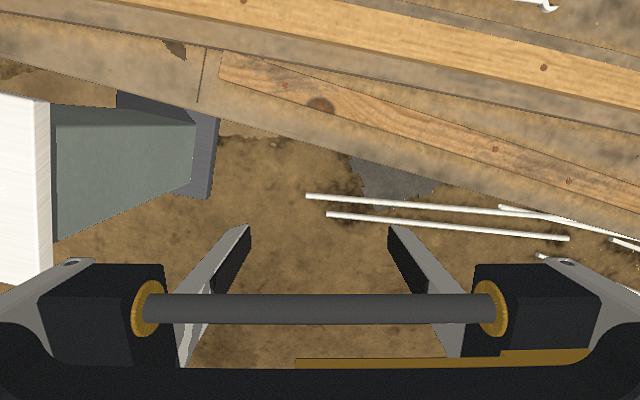

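The wrist view still shows the start pose (floor and beams), because the call was refused: every row needs all seven keys.

```bash
cat > w.py <<'E'
import sys
from h import *
s=env.sense();p,d=env.get_image("wrist");cv2.imwrite(f"pics/{sys.argv[1]}.png",p);np.save(f"pics/{sys.argv[1]}.npy",d)
C=cam("wrist",s);P,uv=cloud(C,d);lo,hi=float(sys.argv[2]),float(sys.argv[3])
m=(P[:,2]>lo)&(P[:,2]<hi)
im=np.zeros(p.shape[:2],np.uint8);im[uv[m,1],uv[m,0]]=1;k,L,st,ce=cv2.connectedComponentsWithStats(im)
M=R.from_quat(s["eef_rot"]).as_matrix()
for i in range(1,k):
    if st[i,4]>60:
        A=P[m&(L[uv[:,1],uv[:,0]]==i)];c,r=cv2.minEnclosingCircle(np.float32(A[:,:2]*1000));print(st[i],p[L==i].mean(0).round(),np.round(c,1),round(r,1),A[:,2].mean().round(4),"tool",(M.T@(np.r_[c,0]-s["position"]*1000)).round(1)[:2],cv2.minAreaRect(np.float32(A[:,:2]*1000)))
print(s["t"],s["position"],M.round(4).tolist(),s["opening"],s["wrist_force"])
E
python3 -m jog '[{"jaw":75,"tx":55,"ty":-17,"tz":0,"rx":0,"ry":0,"rz":0},{"jaw":75,"tx":55,"ty":-17,"tz":0,"rx":0,"ry":0,"rz":0},{"jaw":75,"tx":55,"ty":-17,"tz":0,"rx":0,"ry":0,"rz":0},{"jaw":75,"tx":55,"ty":-17,"tz":0,"rx":0,"ry":0,"rz":0},{"jaw":75,"tx":55,"ty":-17,"tz":0,"rx":0,"ry":0,"rz":0},{"jaw":75,"tx":55,"ty":-17,"tz":0,"rx":0,"ry":0,"rz":0},{"jaw":75,"tx":55,"ty":-17,"tz":0,"rx":0,"ry":0,"rz":0},{"jaw":75,"tx":53,"ty":-18,"tz":0,"rx":0,"ry":0,"rz":0}]' && python3 -m jog '[{"jaw":75,"tx":0,"ty":0,"tz":0,"rx":0,"ry":0,"rz":10},{"jaw":75,"tx":0,"ty":0,"tz":0,"rx":0,"ry":0,"rz":10},{"jaw":75,"tx":0,"ty":0,"tz":0,"rx":0,"ry":0,"rz":10},{"jaw":75,"tx":0,"ty":0,"tz":0,"rx":0,"ry":0,"rz":10},{"jaw":75,"tx":0,"ty":0,"tz":0,"rx":0,"ry":0,"rz":0},{"jaw":75,"tx":0,"ty":0,"tz":0,"rx":0,"ry":0,"rz":0}]'
python3 w.py w2 .083 .1
```

```text
t: 1.15
position: [0.5254, -0.3292, 0.2052]
eef_rot: [0.994, 0.111, -0.0, -0.0]
wrist_force: [-0.4, -1.0, -0.2]
opening: 0.0746
gripper_force: 0.0
t: 1.9
position: [0.5239, -0.3304, 0.2053]
eef_rot: [0.972, -0.234, -0.0, -0.0]
wrist_force: [-0.3, -0.0, 0.4]
opening: 0.0748
gripper_force: 0.0
[291 113  31  31 729] [ 10. 189. 206.] [ 592.4 -351. ] 15.6 0.0893 tool [ 70.5 -12.8] ((592.4974975585938, -351.1721496582031), (29.965923309326172, 30.355924606323242), 17.364423751831055)
[354 126  31  30 723] [148. 126. 203.] [ 552.1 -403.7] 15.9 0.0893 tool [58.6 52.4] ((551.5792846679688, -403.549072265625), (31.449052810668945, 29.681529998779297), 63.017757415771484)
[304 180  29  29 650] [83. 82. 84.] [ 524.3 -329.8] 15.8 0.0891 tool [ 0.2 -0.7] ((524.4420166015625, -330.24627685546875), (30.648340225219727, 30.85947608947754), 62.16746139526367)
[309 242  28  26 567] [  9. 180. 200.] [ 457.3 -301.6] 16.1 0.089 tool [-72.3   4.7] ((457.5763854980469, -301.9676208496094), (30.999120712280273, 31.107177734375), 49.66263198852539)
1.9 [ 0.52386258 -0.33036483  0.20525428] [[0.8902, -0.4555, -0.0003], [-0.4555, -0.8902, 0.0002], [-0.0004, -0.0001, -1.0]] 0.07477329247038077 [-0.28818453 -0.02167035  0.36945405]
```

View pics/w2.png

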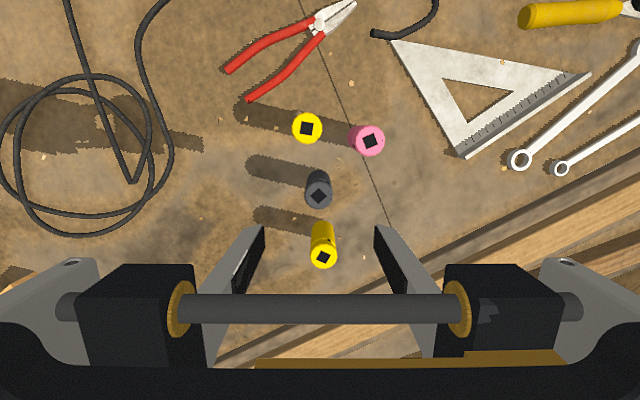

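Wrist view: the dark socket is at (318,193), within 1 mm of the tool axis. The yellow (307,128), (323,255) and pink (369,140) ones are clear of the fingers' path. Descend and grip.

```bash
python3 -m jog '[{"jaw":75,"tx":0,"ty":-1,"tz":50,"rx":0,"ry":0,"rz":0},{"jaw":75,"tx":0,"ty":0,"tz":50,"rx":0,"ry":0,"rz":0},{"jaw":75,"tx":0,"ty":0,"tz":30,"rx":0,"ry":0,"rz":0},{"jaw":75,"tx":0,"ty":0,"tz":20,"rx":0,"ry":0,"rz":0},{"jaw":75,"tx":0,"ty":0,"tz":0,"rx":0,"ry":0,"rz":0}]'
python3 -m jog '[{"jaw":25,"tx":0,"ty":0,"tz":0,"rx":0,"ry":0,"rz":0},{"jaw":25,"tx":0,"ty":0,"tz":0,"rx":0,"ry":0,"rz":0},{"jaw":25,"tx":0,"ty":0,"tz":0,"rx":0,"ry":0,"rz":0},{"jaw":25,"tx":0,"ty":0,"tz":0,"rx":0,"ry":0,"rz":0},{"jaw":25,"tx":0,"ty":0,"tz":0,"rx":0,"ry":0,"rz":0},{"jaw":25,"tx":0,"ty":0,"tz":0,"rx":0,"ry":0,"rz":0}]'
```

```text
t: 2.58
position: [0.5233, -0.3287, 0.0538]
eef_rot: [0.972, -0.235, -0.002, -0.001]
wrist_force: [0.1, 0.7, -0.4]
opening: 0.0745
gripper_force: 0.0
t: 3.32
position: [0.5245, -0.3297, 0.0558]
eef_rot: [0.972, -0.235, 0.0, 0.0]
wrist_force: [-0.3, 0.0, 1.5]
opening: 0.0313
gripper_force: 30.0
```

```bash
python3 -m jog '[{"jaw":25,"tx":0,"ty":0,"tz":-25,"rx":0,"ry":0,"rz":0},{"jaw":25,"tx":0,"ty":0,"tz":-40,"rx":0,"ry":0,"rz":0},{"jaw":25,"tx":0,"ty":0,"tz":-45,"rx":0,"ry":0,"rz":0},{"jaw":25,"tx":0,"ty":0,"tz":-40,"rx":0,"ry":0,"rz":0},{"jaw":25,"tx":-13,"ty":-18,"tz":0,"rx":0,"ry":0,"rz":0},{"jaw":25,"tx":-26,"ty":-36,"tz":0,"rx":0,"ry":0,"rz":0},{"jaw":25,"tx":-26,"ty":-36,"tz":0,"rx":0,"ry":0,"rz":0},{"jaw":25,"tx":-26,"ty":-36,"tz":0,"rx":0,"ry":0,"rz":0}]' && python3 -m jog '[{"jaw":25,"tx":-26,"ty":-36,"tz":0,"rx":0,"ry":0,"rz":0},{"jaw":25,"tx":-26,"ty":-36,"tz":0,"rx":0,"ry":0,"rz":0},{"jaw":25,"tx":-26,"ty":-36,"tz":0,"rx":0,"ry":0,"rz":0},{"jaw":25,"tx":-26,"ty":-36,"tz":0,"rx":0,"ry":0,"rz":0},{"jaw":25,"tx":-26,"ty":-36,"tz":0,"rx":0,"ry":0,"rz":0},{"jaw":25,"tx":-26,"ty":-36,"tz":0,"rx":0,"ry":0,"rz":0},{"jaw":25,"tx":-26,"ty":-36,"tz":0,"rx":0,"ry":0,"rz":0},{"jaw":25,"tx":-26,"ty":-36,"tz":0,"rx":0,"ry":0,"rz":0}]' && python3 -m jog '[{"jaw":25,"tx":-13,"ty":-18,"tz":0,"rx":0,"ry":0,"rz":0},{"jaw":25,"tx":0,"ty":0,"tz":0,"rx":0,"ry":0,"rz":-10},{"jaw":25,"tx":0,"ty":0,"tz":0,"rx":0,"ry":0,"rz":-10},{"jaw":25,"tx":0,"ty":0,"tz":0,"rx":0,"ry":0,"rz":-10},{"jaw":25,"tx":0,"ty":0,"tz":0,"rx":0,"ry":0,"rz":0},{"jaw":25,"tx":0,"ty":0,"tz":0,"rx":0,"ry":0,"rz":0}]'
python3 w.py w3 .033 .047
```

```text
t: 4.32
position: [0.4986, -0.1723, 0.2025]
eef_rot: [0.972, -0.235, -0.003, -0.001]
wrist_force: [0.2, 0.9, -2.6]
opening: 0.0314
gripper_force: 30.0
t: 5.32
position: [0.4445, 0.177, 0.2027]
eef_rot: [0.972, -0.235, -0.003, 0.001]
wrist_force: [0.5, 0.4, -3.0]
opening: 0.0311
gripper_force: 30.0
t: 6.08
position: [0.4432, 0.1974, 0.2041]
eef_rot: [1.0, 0.023, -0.001, 0.0]
wrist_force: [-0.2, 0.1, -2.5]
opening: 0.0314
gripper_force: 30.0
[ 107   32   60   70 3420] [ 29. 124. 150.] [573.3 416.3] 43.7 0.0352 tool [ 140.7 -212.8] ((574.5704345703125, 417.08648681640625), (67.786376953125, 71.8832778930664), 79.53742218017578)
[  178    54   209   100 11004] [108. 180. 227.] [537. 242.] 124.9 0.0392 tool [ 96.4 -40.3] ((536.8593139648438, 242.2956085205078), (87.18460083007812, 237.2682342529297), 9.239486694335938)
[614 279  26  17 223] [ 92. 139. 174.] [ 312.6 -258.2] 24.5 0.0371 tool [-151.  449.] ((320.0391845703125, -261.5686950683594), (48.866825103759766, 20.743366241455078), 65.74656677246094)
[461 280  77  13 834] [ 96. 147. 184.] [315.4 -65.4] 55.4 0.0371 tool [-139.2  256.5] ((307.5914611816406, -65.69578552246094), (18.274580001831055, 110.8580093383789), 2.1966187953948975)
6.075 [0.44318382 0.19738379 0.20410674] [[0.9989, 0.0462, -0.0028], [0.0462, -0.9989, -0.0006], [-0.0028, 0.0005, -1.0]] 0.031445929388215214 [-0.16874615  0.14141668 -2.54620298]
```

View pics/w3.png

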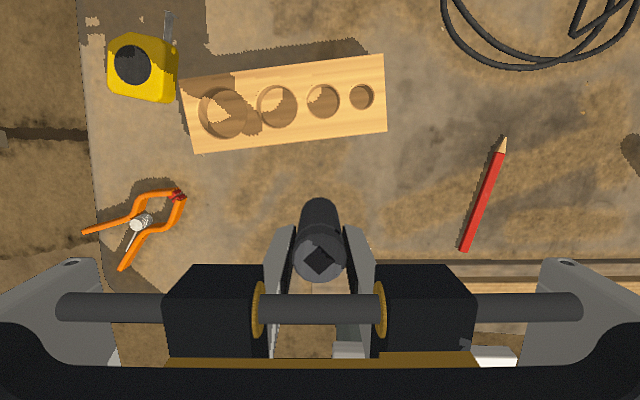

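Wrist view: the rack's holes from small to large are at (361,97), (324,101), (277,107) and (222,112), so the target is (324,101). The socket is held at (320,240). I'll measure the hole from its rim and check how the socket sits in the grip.

Run:
```python
from h import *
s=env.sense();C=cam("wrist",s);d=np.load("pics/w3.npy");P,uv=cloud(C,d)
im=np.zeros(d.shape,np.uint8);m=(P[:,2]>.036)&(P[:,2]<.047);im[uv[m,1],uv[m,0]]=255
im[:50]=0;im[165:]=0;im[:,:175]=0;im[:,395:]=0
cs,h=cv2.findContours(im,cv2.RETR_CCOMP,cv2.CHAIN_APPROX_NONE)
for c,hh in zip(cs,h[0]):
    if hh[3]>=0 and len(c)>25:
        W=plane(C,c[:,0].astype(float),.04)[:,:2]*1000
        print(c[:,0].mean(0),cv2.fitEllipse(np.float32(W)))
M=R.from_quat(s["eef_rot"]).as_matrix()
Q=(P-s["position"])@M*1000
m=(abs(Q[:,0])<30)&(abs(Q[:,1])<17)&(Q[:,2]>2)&(Q[:,2]<90)
for z in range(0,90,10):
    A=Q[m&(Q[:,2]>=z)&(Q[:,2]<z+10)]
    if len(A)>10: print(z,len(A),A.mean(0).round(1),"y",np.percentile(A[:,1],[1,99]).round(1),"xmax",A[:,0].max().round(1))
for hole in ([544.3,197.8],):print((np.r_[hole,0]-s["position"]*1000)@M)
```

```text
[221.86805556 112.61805556] ((525.1283569335938, 314.87762451171875), (58.06242370605469, 58.76559066772461), 115.46807861328125)
[275.92436975 106.29411765] ((535.2863159179688, 251.50729370117188), (46.98530578613281, 48.78166580200195), 81.86309814453125)
[360.29577465  96.21126761] ((551.47216796875, 153.8828582763672), (28.542070388793945, 28.85563087463379), 112.17127227783203)
[321.91752577 101.04123711] ((544.1353759765625, 198.0841064453125), (38.84024429321289, 38.90091323852539), 56.695213317871094)
0 141 [12.5  0.   6. ] y [-14.5  14.9] xmax 15.7
10 152 [12.6 -0.3 14.9] y [-14.7  14.9] xmax 15.6
20 132 [12.5  0.4 25. ] y [-14.4  15.1] xmax 15.6
30 111 [12.7 -0.3 34.9] y [-14.7  14.7] xmax 15.9
40 105 [12.7  0.1 44.8] y [-14.4  14.4] xmax 15.5
[100.96213731   4.19473466 204.32017818]
```

```bash
python3 -m jog '[{"jaw":25,"tx":34,"ty":1.5,"tz":0,"rx":0,"ry":0,"rz":0},{"jaw":25,"tx":40,"ty":1.5,"tz":0,"rx":0,"ry":0,"rz":0},{"jaw":25,"tx":27,"ty":1,"tz":0,"rx":0,"ry":0,"rz":0},{"jaw":25,"tx":0,"ty":0,"tz":40,"rx":0,"ry":0,"rz":0},{"jaw":25,"tx":0,"ty":0,"tz":35,"rx":0,"ry":0,"rz":0},{"jaw":25,"tx":0,"ty":0,"tz":15,"rx":0,"ry":0,"rz":0},{"jaw":25,"tx":0,"ty":0,"tz":0,"rx":0,"ry":0,"rz":0},{"jaw":25,"tx":0,"ty":0,"tz":0,"rx":0,"ry":0,"rz":0}]'
python3 w.py w4 .02 .021
python3 - <<'E'
from h import *
s=env.sense();M=R.from_quat(s["eef_rot"]).as_matrix();print((np.r_[544.2,198.0,60]-s["position"]*1000)@M)
C=cam("wrist",s);P,uv=cloud(C,np.load("pics/w4.npy"));m=(P[:,2]>.036)&(P[:,2]<.047)&(abs(P[:,0]-.53)<.1)&(abs(P[:,1]-.24)<.16)
print(cv2.minAreaRect(np.float32(P[m][:,:2]*1000)))
Q=(P-s["position"])@M*1000
m=(abs(Q[:,0])<30)&(abs(Q[:,1])<17)&(Q[:,2]>2)&(Q[:,2]<56)
print(Q[m][:,2].max())
E
```

```text
t: 7.12
position: [0.5469, 0.1985, 0.1169]
eef_rot: [1.0, 0.024, 0.001, -0.0]
wrist_force: [0.7, -0.1, -3.1]
opening: 0.0316
gripper_force: 30.0
7.125 [0.54694428 0.19854993 0.11685219] [[0.9988, 0.048, 0.0028], [0.048, -0.9988, 0.0006], [0.0028, -0.0005, -1.0]] 0.03161605158411311 [ 0.6934642  -0.12875587 -3.10441857]
[-3.01301324  0.46949572 57.06605705]
((537.6928100585938, 260.15869140625), (282.6324768066406, 128.43142700195312), 88.48222351074219)
50.74827047195219
```

View pics/w4.png

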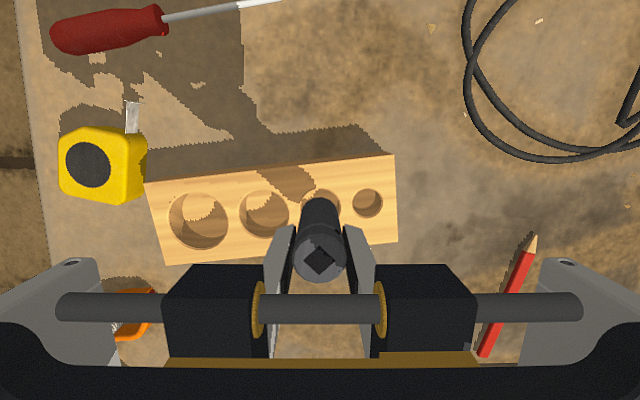

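Wrist view: the socket is above hole 2 at (320,200), with the 28 mm hole clear at (367,203). I'll let it settle and recheck its position against the visible neighbouring holes.

```bash
cat > k.py <<'E'
from h import *
s=env.sense();C=cam("wrist",s);p,d=env.get_image("wrist");P,uv=cloud(C,d)
im=np.zeros(d.shape,np.uint8);m=(P[:,2]>.034)&(P[:,2]<.047);im[uv[m,1],uv[m,0]]=255
im[:,:140]=0;im[:,400:]=0;im[275:]=0
M=R.from_quat(s["eef_rot"]).as_matrix()
cs,h=cv2.findContours(im,cv2.RETR_CCOMP,cv2.CHAIN_APPROX_NONE);H={}
for c,hh in zip(cs,h[0]):
    if hh[3]>=0 and len(c)>40:
        W=plane(C,c[:,0].astype(float),.04)[:,:2]*1000;e=cv2.fitEllipse(np.float32(W));print(np.round(e[0],1),np.round(e[1],1))
for i in range(3): print(s["t"],s["position"],M[:2,2].round(4),(np.r_[544.2,198.0,60]-s["position"]*1000)@M)
E
python3 -m jog '[{"jaw":25,"tx":0,"ty":0,"tz":0,"rx":0,"ry":0,"rz":0},{"jaw":25,"tx":0,"ty":0,"tz":0,"rx":0,"ry":0,"rz":0}]'; python3 k.py
```

```text
t: 7.42
position: [0.5462, 0.1983, 0.1162]
eef_rot: [1.0, 0.024, 0.001, -0.0]
wrist_force: [0.2, 0.3, -2.7]
opening: 0.0314
gripper_force: 30.0
[526.9 314. ] [56.2 57.5]
[553.  154.3] [26.9 28. ]
7.425 [0.54616838 0.19831497 0.11621424] [0.0014 0.0002] [-2.06261097  0.22781308 56.21128464]
7.425 [0.54616838 0.19831497 0.11621424] [0.0014 0.0002] [-2.06261097  0.22781308 56.21128464]
7.425 [0.54616838 0.19831497 0.11621424] [0.0014 0.0002] [-2.06261097  0.22781308 56.21128464]
```

The hole inferred from its neighbours is within 0.5 mm of the tool axis; both readings share the same drift. Insert.

```bash
python3 -m jog '[{"jaw":25,"tx":0,"ty":0,"tz":10,"rx":0,"ry":0,"rz":0},{"jaw":25,"tx":0,"ty":0,"tz":10,"rx":0,"ry":0,"rz":0},{"jaw":25,"tx":0,"ty":0,"tz":8,"rx":0,"ry":0,"rz":0},{"jaw":25,"tx":0,"ty":0,"tz":5,"rx":0,"ry":0,"rz":0},{"jaw":25,"tx":0,"ty":0,"tz":0,"rx":0,"ry":0,"rz":0}]'; python3 -m jog '[{"jaw":25,"tx":0,"ty":0,"tz":6,"rx":0,"ry":0,"rz":0},{"jaw":25,"tx":0,"ty":0,"tz":5,"rx":0,"ry":0,"rz":0},{"jaw":25,"tx":0,"ty":0,"tz":2,"rx":0,"ry":0,"rz":0},{"jaw":25,"tx":0,"ty":0,"tz":0,"rx":0,"ry":0,"rz":0}]'
```

```text
t: 8.1
position: [0.5455, 0.1981, 0.0818]
eef_rot: [1.0, 0.024, -0.001, 0.0]
wrist_force: [0.4, -0.0, -3.3]
opening: 0.0314
gripper_force: 30.0
t: 8.6
position: [0.5457, 0.1982, 0.0693]
eef_rot: [1.0, 0.024, -0.0, 0.0]
wrist_force: [0.0, 0.6, -3.3]
opening: 0.0315
gripper_force: 30.0
```

```bash
python3 -m jog '[{"jaw":25,"tx":0,"ty":0,"tz":1.5,"rx":0,"ry":0,"rz":0},{"jaw":25,"tx":0,"ty":0,"tz":1.5,"rx":0,"ry":0,"rz":0},{"jaw":25,"tx":0,"ty":0,"tz":0,"rx":0,"ry":0,"rz":0}]';python3 -m jog '[{"jaw":25,"tx":0,"ty":0,"tz":0.5,"rx":0,"ry":0,"rz":0},{"jaw":25,"tx":0,"ty":0,"tz":0.5,"rx":0,"ry":0,"rz":0}]'
```

```text
t: 8.98
position: [0.5457, 0.1982, 0.0663]
eef_rot: [1.0, 0.024, -0.0, 0.0]
wrist_force: [-0.0, -0.1, -3.2]
opening: 0.0314
gripper_force: 30.0
t: 9.22
position: [0.5459, 0.1982, 0.0658]
eef_rot: [1.0, 0.024, 0.0, 0.0]
wrist_force: [-1.1, -0.3, 0.6]
opening: 0.031
gripper_force: 30.0
```

The force rose from -3.2 to +0.6 N at the expected height, so the socket is on the floor of the hole. Release, withdraw and look.

```bash
python3 -m jog '[{"jaw":60,"tx":0,"ty":0,"tz":0,"rx":0,"ry":0,"rz":0},{"jaw":60,"tx":0,"ty":0,"tz":0,"rx":0,"ry":0,"rz":0},{"jaw":60,"tx":0,"ty":0,"tz":0,"rx":0,"ry":0,"rz":0},{"jaw":60,"tx":0,"ty":0,"tz":-20,"rx":0,"ry":0,"rz":0},{"jaw":60,"tx":0,"ty":0,"tz":-40,"rx":0,"ry":0,"rz":0},{"jaw":60,"tx":0,"ty":0,"tz":-40,"rx":0,"ry":0,"rz":0},{"jaw":60,"tx":0,"ty":0,"tz":-40,"rx":0,"ry":0,"rz":0},{"jaw":60,"tx":0,"ty":0,"tz":0,"rx":0,"ry":0,"rz":0}]'
python3 -m jog '[{"jaw":60,"tx":-40,"ty":0,"tz":0,"rx":0,"ry":0,"rz":0},{"jaw":60,"tx":-40,"ty":0,"tz":0,"rx":0,"ry":0,"rz":0},{"jaw":60,"tx":0,"ty":0,"tz":0,"rx":0,"ry":0,"rz":0},{"jaw":60,"tx":0,"ty":0,"tz":0,"rx":0,"ry":0,"rz":0}]'
python3 w.py w5 .093 .108
python3 - <<'E'
from h import *
a=cv2.imread("pics/w5.png")[40:280,180:440];b=env.get_image("scene")[0][220:370,170:300]
o=np.hstack([cv2.resize(a,(433,400)),cv2.resize(b,(347,400))]);cv2.imwrite("pics/end.png",o)
E
```

```text
t: 10.22
position: [0.548, 0.1988, 0.2091]
eef_rot: [1.0, 0.024, 0.004, -0.001]
wrist_force: [-0.2, 0.1, -0.2]
opening: 0.0601
gripper_force: 0.0
t: 10.72
position: [0.4663, 0.1944, 0.2049]
eef_rot: [1.0, 0.024, 0.0, 0.0]
wrist_force: [0.9, 0.1, 0.2]
opening: 0.0598
gripper_force: 0.0
[303 104  32  32 808] [84. 84. 86.] [545.1 198.3] 15.6 0.0993 tool [78.8 -0.2] ((544.9693603515625, 198.2777099609375), (29.530942916870117, 30.552053451538086), 2.5941295623779297)
10.725 [0.46634074 0.19439875 0.2049434 ] [[0.9988, 0.0483, 0.0004], [0.0483, -0.9988, -0.0002], [0.0004, 0.0002, -1.0]] 0.05981069573788665 [0.90943537 0.10329368 0.18608419]
```

View pics/end.png

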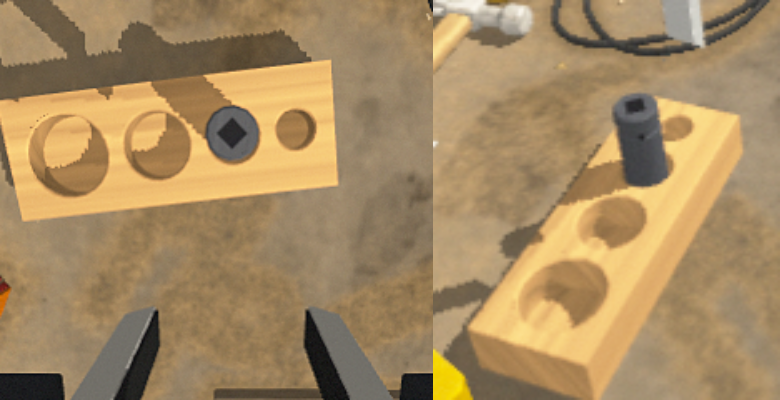

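The socket stands upright in the second-smallest hole (crop pixel 232,133). Its top is at 99 mm against 100 mm expected when seated, and the gripper is clear.

```bash
python3 -c "
from bench import env
print(env.close_job())"
```

```text
the job is handed in; nothing more can be done
None
```

The loose steel socket is standing upright on the floor of the 38 mm hole, released with the gripper clear, and I handed the job in at about 10.8 s of the 38 s allowed.

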